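Inspect a chip's solder joints with a hand loupe at the focus mark

ROBOT

A 6-joint arm with a two-finger parallel gripper is mounted at the origin on the work surface. World frame = base frame: x ahead of the robot, y to its left, z up, the work surface at z = 0. Lengths are in m, angles in rad, forces in N, time in s.
With the tool pointing down it reaches from about 0.225 to 0.875 m from the base axis. Payload 3.4 kg.
Tool frame: the origin (TCP) lies between the finger pads; the fingertips stand 8 mm ahead of it and the grasp point (between the pads) lies 11 mm behind it; z points along the fingers, y is the line along which they close (so a half turn about z gives the same grasp; the last joint's range is limited). The gripper opens to 85 mm and grips with 20 to 120 N. Pads are 22 mm wide; open, the fingers measure 114 mm over their backs; the gripper's body (76 mm by 85 mm) begins 54 mm behind the grasp point. The pads swing forward as they close: fully open they stand 13 mm farther back than shut.
Start: joints at [1.048, 0.276, 1.505, -0, 1.361, -0.121], TCP at [0.225, 0.529, 0.239] pointing down, gripper open.
Joint ranges: [-2.89, 2.89], [-0.75, 2.08], [0.22, 2.7], [-1.18, 4.32], [0.11, 2.71], [-2.7, 2.7]. Speed limits (rad/s): [2.57, 2.57, 3.14, 3.14, 3.14, 3.14].

INTERFACE

Orientations are given as a unit quaternion [w, x, y, z].
In Python, from rig import manip, optics, finder gives the robot as it stands.
- The arm moves only by the tool servo_tool, never from a script. Its argument "increments" is a list of rows, each a list of 7 numbers: the shift along the tool's x, y, z in cm, then the turn, a rotation vector about the tool's x, y, z in degrees, then the closure, from -1 (fully open) to 1 (shut). In form: [[x, y, z, rx, ry, rz, gripper], ...]. A call has exactly 5 rows; each row shifts and turns the commanded pose from where the row before left it, along the tool's axes as they then stand; what a row does not reach is not made up. A row lasts 1/10 s, in which the tool goes at most 50 mm and 8.59 degrees, less where a joint would pass 70% of its speed; a pose out of reach is approached as far as the arm can. A call is refused whole if a number of a shift passes 5 or a number of a turn 8.59, either way. A call with a gripper value outside its range is refused whole. The fingers move at their own pace and stop on an object; "squeeze" is the grip in N (left out, the last holds). Time passes only in rows, so rows that do not move let the fingers close, or fill a call up. It gives the time, the measured TCP pose, the force, the opening and the grip force at its end, in the units of the state.
- manip.get_state(): the state, without advancing time (a new reading comes with each control period).
- optics.get_image(name): name is "scene" or "side" or "wrist"; returns the picture (400x640x3 uint8, red, green, blue); there is no depth.
- optics.get_calibration(name): a dict with "fov_y" (degrees; the focal length in pixels is half the picture's height over the tangent of half this angle, whatever the lens; pixels are square), "cx", "cy" (the principal point, pixels), "world_to_cam" (4x4, takes a point from world to camera coordinates). Camera axes: x right, y down, z forward; pixel columns grow to the right and rows downward; lengths in m; the calibration is good to about 2 mm. A picture is of the moment at which its call begins: read the wrist's pose just before it. get_calibration takes no time and is no camera call; for the wrist camera it gives the pose at the moment of the call.
- manip.sign_off(): hands the job in; it is judged then, once.
Trained networks look in the newest picture that a camera, given by its name, has taken for a name from the list of things; names that differ only in an ending like _2 or _b are one class to them, and where a whole thing is asked for, a point or a joint stands for the part that bears it (a point fixed in the world has none). Each returns a list of dicts, best first, with "p" (0 to 1); they miss things now and then, are a little off and sometimes report something else, mostly with a low value. They report only what shows in the picture. A call takes as long as a camera call. They do not tell look-alikes from the thing itself.
- finder.silhouettes(label, camera): "region" (400x640 bool, what is visible of it) and "box" ([centre column, centre row, width, height] in pixels, round what is visible of it).
- finder.tip_of(label, camera): "at" ([column, row] in pixels: a listed point, or the origin of a listed thing).
The state is a dict: "clock": time; "qpos": joint angles; "qd": joint speeds; "effort": joint torques, N m; "position": TCP position; "ee_rot": TCP orientation; "contact_force": force on the tool from outside, world axes, zero at the start; "moment": the same for the moment, N m; "width": finger opening in m; "gripper_force": force on a finger pad.
Only numpy, scipy, OpenCV 4.12 (cv2) and the standard library are available. Lean on these libraries where they do the work, as an engineer would, in place of code of your own. Each camera call takes 0.05 s, during which the arm holds its last target. There are 200 camera calls.

TASK

Set the circuit board with the square black chip down between the four corners of the inspection stand, flat on its spacers and either way round, without dropping it. Then pick up the loupe by its handle and hold it level over the chip, the lens centred on the chip and at the height of the black line on the stand's collar, which marks the focus, touching neither board nor stand with the loupe. Finish still holding it there, hand clear of the lens, and leave the collar and the other things on the bench as they are.

Things in the scene. Friction and masses are not known exactly. Their poses are not given: they have to be found in the camera images.
- board: Loose green circuit board, 80 x 52 mm and 2 mm thick, on four 12 mm high brass spacers (6.6 mm across) whose centres lie 5 mm in from the board's edges; about 60 g. Origin: centre of its footprint at the level of the spacers' feet; x along the 80 mm side, y along the 52 mm side, z up. The board itself lies 12 to 14 mm above the origin, the tallest part on it ends 24 mm above the origin. Pinch it by the two long edges, which are bare.
- chip (a point): Centre of the top face of the 16 mm square black chip on the board, 14 mm from the board's centre along the board's +x and 16.6 mm above the board's origin.
- stand: Inspection stand, fixed to the bench: dark steel base plate 182 x 124 x 10 mm, with a nest of four L-shaped corners and a 10 mm upright rod. Origin: under the middle of the nest, on the mat; x points from the nest to the rod, z up. The plate runs from -60 to +122 mm in x and +-62 mm in y. The rod stands at x = 105 mm and ends 150 mm above the mat. It stands in a different place and yaw each time.
- nest (a point): Middle of the nest, on the top of the stand's base plate, 10 mm above the stand's origin; axes as the stand's. The board's origin comes here, its x along or against the stand's x. The corners are 6 mm high above this point, their legs about 12 mm long and 3 mm thick; their inner faces lie 42.5 mm from here along x and 28.5 mm along y (2.5 mm outside the board's outline; the board's edge passes above them).
- mark (a point): Middle of the collar (24 mm diameter, 12 mm high, with a thumbscrew on the far side) that is clamped on the stand's rod; at the level of the black line around its middle, the focal height. z up. The height is different each time, 45 to 75 mm above the top of the chip of a seated board.
- loupe: Loose hand loupe lying flat, about 110 g, 14 mm thick throughout: round steel rim of 61 mm outer diameter with a glass lens, and a black handle. Origin: under the centre of the lens on the underside; the handle points to -x; z up.
- lens (a point): Centre of the loupe's lens, 7 mm above its underside; axes as the loupe's (z is the lens axis).
- handle (a point): Point of the loupe's handle to grip, 75 mm from the lens centre along the loupe's -x, at the handle's mid height. The handle is a bar 16 mm wide (y) and 14 mm high (z) that runs from 47 to 139 mm from the lens centre.
- mat: Blue bench mat, fixed, 3 mm thick, 0.50 x 0.98 m: all loose things and the stand are on its top, 3 mm above the table. Origin: under its centre.
- reel: Bystander: solder reel standing on end, 54 mm diameter, 40 mm high; origin under its centre.
- flux_tin: Bystander: flat round tin, 60 mm diameter, 20 mm high; origin under its centre.
- tweezers: Bystander: steel tweezers, 150 mm long along x, 14 mm wide, 8 mm high; origin under the middle.
- cutters: Bystander: side cutters, 130 mm long along x (jaws to +x), 50 mm wide, 12 mm high; origin under the pivot.
- relay_board: Bystander: narrow green board 96 x 26 mm with three black relays, 17 mm high, lying flat; not the board to inspect. Origin under its centre.
- heatsink: Bystander: finned aluminium heat sink 44 x 30 x 22 mm; origin under its centre.
- driver: Bystander: screwdriver lying along x, 150 mm long; origin under its middle.
Mind the look-alikes: they are no part of the job. What is shaped like the stand but purple is not meant.

How it is judged:
On the way, in this order (a step that is already met when the one before it is completed fails the run):
1. the board sits flat in the nest of the stand, let go (horizontal distance between board and nest below 0.009 m and z of board in the frame of nest between -0.003 and 0.003 m and angle between the x axis of board and the x axis of stand, either way round below 0.15 rad and angle between board's own z axis and vertical below 0.08 rad and contact force between the fingers and board below 0.1 N), for 0.3 s.
2. the loupe has been picked up off the mat (height (world z) of lens above 0.04 m and contact force between the fingers and loupe above 1 N), for 0.2 s.
At the end, for the whole second after the job is handed in: Loupe held still by its handle (grasp over 45 mm from the lens centre), touching no board, stand or mat; lens level within 0.1 rad, within 12 mm of the chip's centre, within 7 mm of the mark's height; board let go in the nest: centre within 9 mm, 0.15 rad, spacers within 3 mm of the plate (all of step 1 and horizontal distance between lens and chip below 0.012 m and z of lens in the frame of mark between -0.007 and 0.007 m and angle between lens's own z axis and vertical below 0.1 rad and linear speed of loupe below 0.02 m/s and contact force between the fingers and loupe above 1 N and horizontal distance between the grasp point and lens above 0.045 m and contact force between loupe and board below 0.1 N and contact force between loupe and stand below 0.1 N and contact force between loupe and mat below 0.1 N); the arm keeps its last pose, push and grip.
It fails at once if the collar or its mark was moved by more than 3 mm (distance of mark from where it was at the start of the episode above 0.003 m).
It fails at once if the loupe knocked against the board or the stand (over 0.3 N) (contact force between loupe and board above 0.3 N or contact force between loupe and stand above 0.3 N).
It fails at once if the board was dropped (falling free faster than 0.5 m/s) (contact force between the fingers and board below 0.05 N and linear speed of board above 0.5 m/s).
It fails at once if one of the other things on the bench was moved by more than 25 mm (distance of any of reel, flux_tin, tweezers, cutters, relay_board, heatsink, driver from where it was at the start of the episode above 0.025 m).
It also fails if it takes over 58 s, if anything falls off the work surface, if the arm or the gripper's body presses on something with over 40 N, if the wrist force passes 120 N, or if a joint passes its speed limit or range.

## Working session

There is one attempt and no reset: what is moved stays moved. The work goes in short steps, Python scripts to look and compute and a tool call to move; the robot and the scene stay as the last step left them, time stands still between calls to the robot, and variables do not carry over. Pictures are saved under pics/ and viewed, at most 10 in all, crops included, and the job is handed in when it is done.

Besides the shell and the picture viewer there is one more tool, called after "Call:" in YAML: its name, and indented under it one key for each argument. servo_tool: Moves the arm, as the interface text tells. Its arguments: {"type":"object","properties":{"increments":{"type":"array","items":{"type":"array","items":{"type":"number"}}},"squeeze":{"type":"number"}},"required":["increments"]}

```bash
mkdir -p pics; cat > h.py <<'E'
import numpy as np, cv2
from rig import manip, optics, finder
def save(cam,fn):
    im=optics.get_image(cam); cv2.imwrite('pics/'+fn,im[:,:,::-1]); return im
def K(cal,h=400):
    f=h/2/np.tan(np.radians(cal['fov_y'])/2); return f
def ray(cal,px):
    f=K(cal); T=np.array(cal['world_to_cam']); R=T[:3,:3]; t=T[:3,3]
    d=R.T@np.array([(px[0]-cal['cx'])/f,(px[1]-cal['cy'])/f,1]); return -R.T@t,d
def onz(cal,px,z):
    o,d=ray(cal,px); return o+d*(z-o[2])/d[2]
def proj(cal,p):
    T=np.array(cal['world_to_cam']); c=T[:3,:3]@np.array(p)+T[:3,3]; f=K(cal)
    return np.array([cal['cx']+f*c[0]/c[2],cal['cy']+f*c[1]/c[2]])
E
python3 - <<'E'
from h import *
np.set_printoptions(precision=3,suppress=True)
for c in ['scene','side','wrist']:
    save(c,c+'0.png'); cal=optics.get_calibration(c); print(c,cal['fov_y'],cal['cx'],cal['cy'],'cam at',ray(cal,(320,200)))
    for l,z in [('board',.003),('chip',.02),('stand',.003),('nest',.013),('mark',.09),('loupe',.003),('lens',.01),('handle',.01)]:
        for r in finder.tip_of(l,c)[:3]: print(' ',l,round(r['p'],2),np.round(r['at'],1),onz(cal,r['at'],z))
s=manip.get_state();print(s)
E
```

```text
scene 54.85448568098557 317.6710069812931 204.32380278125422 cam at (array([ 0.959, -0.731,  0.677]), array([-0.487,  0.678, -0.551]))
  board 0.61 [299.5 298.9] [ 0.572 -0.26   0.003]
  chip 0.6 [302.3 300.3] [ 0.589 -0.271  0.02 ]
  stand 0.61 [303.  151.8] [0.107 0.33  0.003]
  stand 0.59 [385.4 246.3] [0.636 0.029 0.003]
  nest 0.83 [386.4 243.9] [0.638 0.028 0.013]
  nest 0.65 [307.  153.5] [0.14  0.313 0.013]
  nest 0.34 [362.4 247.3] [ 0.595 -0.025  0.013]
  mark 0.57 [323.3 151.2] [0.267 0.241 0.09 ]
  mark 0.48 [429.2 238.2] [0.747 0.025 0.09 ]
  loupe 0.92 [405.1 198.8] [0.571 0.278 0.003]
  loupe 0.31 [265.8 372.7] [ 0.638 -0.44   0.003]
  lens 0.82 [404.4 197.9] [0.571 0.271 0.01 ]
  handle 0.62 [388.1 187. ] [0.498 0.297 0.01 ]
side 57.23294598279733 318.924123734615 196.9761176218047 cam at (array([0.251, 1.035, 0.726]), array([ 0.161, -0.84 , -0.518]))
  board 0.56 [306.7 181.4] [ 0.557 -0.277  0.003]
  chip 0.66 [296.7 183.7] [ 0.586 -0.222  0.02 ]
  stand 0.86 [421.9 301.8] [0.126 0.326 0.003]
  stand 0.66 [268.8 221.5] [0.628 0.03  0.003]
  nest 0.89 [262.1 217.5] [
[... 273 characters left out ...]
2.7] [ 0.418 -0.463  0.01 ]
wrist 67.89033041876279 324.11283320745423 200.84527470928418 cam at (array([0.158, 0.558, 0.375]), array([ 0.257, -0.124, -0.959]))
  stand 0.76 [143.8 169.2] [0.133 0.321 0.003]
  nest 0.89 [138.2 171.4] [0.134 0.319 0.013]
{'clock': 1.35, 'qpos': array([ 1.048,  0.276,  1.505, -0.   ,  1.361, -0.121]), 'qd': array([ 0.   , -0.001, -0.   ,  0.001, -0.001, -0.   ]), 'effort': array([  0.003, -41.667, -24.61 ,   0.   ,   0.   ,  -0.   ]), 'position': array([0.225, 0.529, 0.239]), 'ee_rot': array([0.  , 0.2 , 0.98, 0.  ]), 'contact_force': array([ 0.254, -0.322,  1.247]), 'moment': array([-0.028,  0.003,  0.009]), 'gripper_force': 0.0, 'width': 0.08536777160708066}
```

View pics/scene0.png

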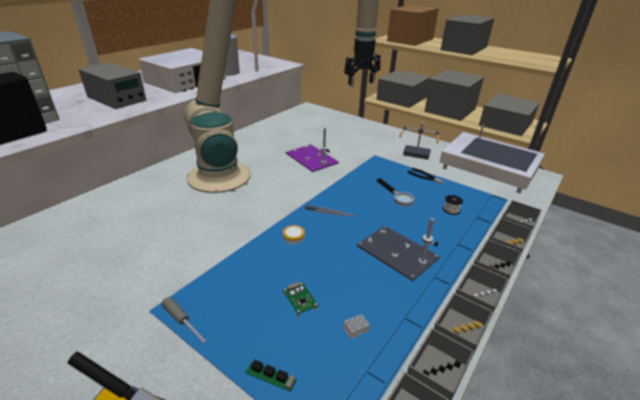

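View pics/side0.png

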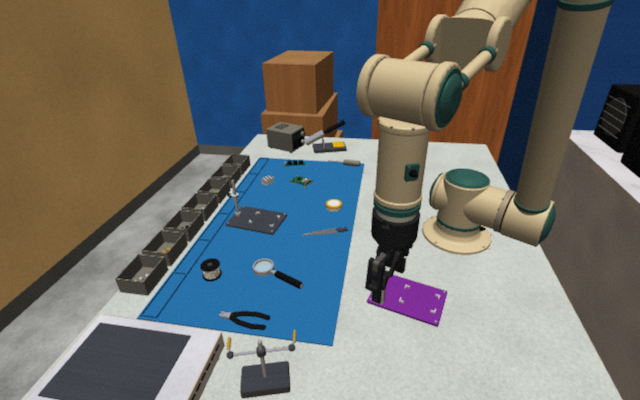

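Candidates in the scene picture:
- **Board:** the target is at (299,298). The relay_board at (270,374), with three black relays, is rejected.
- **Stand:** the dark one at (398,250). The purple one at (312,157) is rejected.
- **Loupe:** at (402,197). The tool at (100,375) lies off the mat and is rejected.

I'll move to a viewpoint above the stand and loupe.

Call:
servo_tool:
  increments:
    - [-3,-1.5,-0.3,0,0,0,-1]
    - [-3,-1.5,-0.3,0,0,0,-1]
    - [-3,-1.5,-0.3,0,0,0,-1]
    - [-3,-1.5,-0.3,0,0,0,-1]
    - [-3,-1.5,-0.3,0,0,0,-1]

```text
clock: 1.85
position: [0.3343, 0.4005, 0.2545]
ee_rot: [0.0, 0.199, 0.98, 0.0]
contact_force: [0.2, -0.2, 0.7]
width: 0.0854
gripper_force: 0.0
```

Call:
servo_tool:
  increments:
    - [-3,-1.5,-0.3,0,0,0,-1]
    - [-3,-1.5,-0.3,0,0,0,-1]
    - [-3,-1.5,-0.3,0,0,0,-1]
    - [-3,-1.5,-0.3,0,0,0,-1]
    - [-3,-1.5,-0.3,0,0,0,-1]

```text
clock: 2.35
position: [0.4431, 0.2727, 0.2696]
ee_rot: [0.0, 0.2, 0.98, 0.0]
contact_force: [-0.6, 0.6, -0.2]
width: 0.0854
gripper_force: 0.0
```

Call:
servo_tool:
  increments:
    - [-3,-1.5,-0.3,0,0,0,-1]
    - [-3,-1.5,-0.3,0,0,0,-1]
    - [-3,-1.5,-0.3,0,0,0,-1]
    - [-3,-1.5,-0.3,0,0,0,-1]
    - [0,0,0,0,0,0,-1]

```text
clock: 2.85
position: [0.5323, 0.1686, 0.2814]
ee_rot: [0.001, 0.202, 0.979, -0.001]
contact_force: [-0.6, 0.1, 0.1]
width: 0.0854
gripper_force: 0.0
```

```bash
python3 - <<'E'
from h import *
np.set_printoptions(precision=3,suppress=True)
im=save('wrist','w1.png'); cal=optics.get_calibration('wrist'); np.save('w1.npy',im); import pickle; pickle.dump(cal,open('w1.pkl','wb'))
for l,z in [('board',.003),('chip',.02),('stand',.003),('nest',.013),('mark',.09),('loupe',.003),('lens',.01),('handle',.01)]:
    for r in finder.tip_of(l,'wrist')[:3]: print(' ',l,round(r['p'],2),np.round(r['at'],1),onz(cal,r['at'],z))
s=manip.get_state();print(s['clock'],s['position'],s['ee_rot'])
E
```

```text
board 0.94 [ 87.5 295.3] [ 0.574 -0.261  0.003]
  board 0.69 [403.1 112.1] [0.506 0.296 0.003]
  chip 0.64 [ 83.1 312.2] [ 0.592 -0.267  0.02 ]
  loupe 0.58 [396.3 164. ] [0.568 0.265 0.003]
  loupe 0.5 [271.9 264.1] [0.64  0.036 0.003]
  lens 0.87 [399.3 161.7] [0.565 0.268 0.01 ]
  handle 0.61 [402.1 111.2] [0.503 0.293 0.01 ]
3.3 [0.529 0.172 0.281] [-0.     0.199  0.98   0.   ]
```

View pics/w1.png

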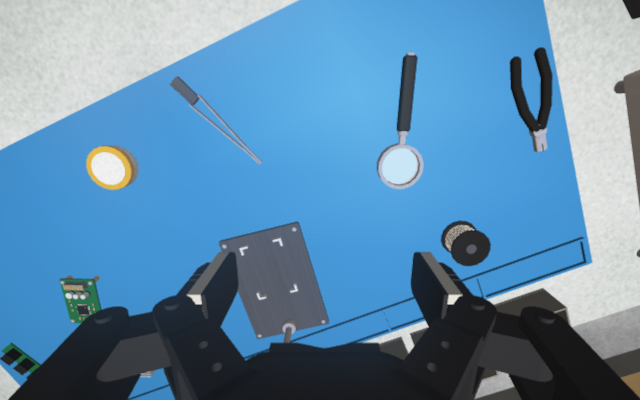

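The wrist picture shows the stand plate with corners at (221,240), (298,222), (327,322) and (260,338), and its rod at (288,330). The loupe lens is at (400,166) with its handle end at (410,55). The board is at (82,298) with the black chip at (83,311).

```bash
python3 - <<'E'
from h import *
import pickle
from scipy.optimize import least_squares
np.set_printoptions(precision=3,suppress=True)
cal=pickle.load(open('w1.pkl','rb')); im=np.load('w1.npy')
def fit(pts,obj,x0):
    def tr(p): c,s=np.cos(p[2]),np.sin(p[2]); return [np.array([p[0]+c*o[0]-s*o[1],p[1]+s*o[0]+c*o[1],o[2]]) for o in obj]
    r=least_squares(lambda p:np.concatenate([proj(cal,q)-u for q,u in zip(tr(p),pts)]),x0); return r.x,r.fun
px=[(221,240),(298,222),(327,322),(260,338)]
for q in px: print(onz(cal,q,.013))
n=onz(cal,(268,267),.013); 
print(fit(px,[(-.06,-.062,.013),(-.06,.062,.013),(.122,.062,.013),(.122,-.062,.013)],[n[0],n[1],-.3]))
a=onz(cal,(400,166),.010); b=onz(cal,(410,55),.010); print('loupe',a,b,np.linalg.norm(a-b),np.degrees(np.arctan2(*(a-b)[1::-1])))
crop=np.hstack([cv2.resize(im[215:345,205:335],(520,520),interpolation=cv2.INTER_CUBIC),cv2.resize(im[265:335,50:120],(280,280),interpolation=cv2.INTER_CUBIC)[[*range(280)]+[279]*240]])
cv2.imwrite('pics/c1.png',crop[:,:,::-1])
E
```

```text
[ 0.571 -0.012  0.013]
[0.59  0.104 0.013]
[0.765 0.076 0.013]
[ 0.75  -0.038  0.013]
(array([ 0.639,  0.037, -0.15 ]), array([-2.256,  0.431,  1.518, -1.335,  3.35 ,  0.904, -2.625,  0.749]))
loupe [0.571 0.267 0.01 ] [0.444 0.324 0.01 ] 0.13935016923685206 -24.04769572267162
```

View pics/c1.png

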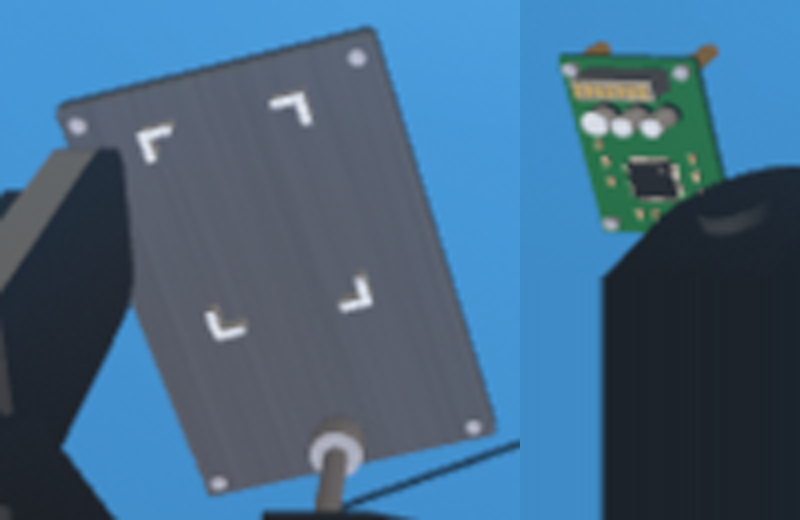

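Call:
servo_tool:
  increments:
    - [-1.8,-2.7,0,0,0,0,-1]
    - [-1.8,-2.7,0,0,0,0,-1]
    - [-1.8,-2.7,0,0,0,0,-1]
    - [-1.8,-2.7,0,0,0,0,-1]
    - [-1.8,-2.7,0,0,0,0,-1]

```text
clock: 3.8
position: [0.5593, 0.0116, 0.2815]
ee_rot: [0.0, 0.199, 0.98, 0.0]
contact_force: [-0.3, -0.1, -0.2]
width: 0.085
gripper_force: 0.0
```

Call:
servo_tool:
  increments:
    - [-1.8,-2.7,0.5,0,0,0,-1]
    - [-1.8,-2.7,0.5,0,0,0,-1]
    - [-1.8,-2.7,1,0,0,0,-1]
    - [-1.8,-2.7,1,0,0,0,-1]
    - [-1.8,-2.7,1,0,0,0,-1]

```text
clock: 4.3
position: [0.5895, -0.1479, 0.2411]
ee_rot: [0.0, 0.199, 0.98, 0.0]
contact_force: [0.6, -0.0, 0.0]
width: 0.0858
gripper_force: 0.0
```

Call:
servo_tool:
  increments:
    - [-1.8,-2.7,1,0,0,0,-1]
    - [-1.8,-2.7,1,0,0,0,-1]
    - [-1.8,-2.7,1,0,0,0,-1]
    - [-1.8,-2.7,1,0,0,0,-1]
    - [0,0,0,0,0,0,-1]

```text
clock: 4.8
position: [0.6133, -0.2783, 0.199]
ee_rot: [-0.001, 0.201, 0.98, -0.001]
contact_force: [-0.2, -0.0, -0.7]
width: 0.0853
gripper_force: 0.0
```

```bash
python3 - <<'E'
from h import *
np.set_printoptions(precision=4,suppress=True)
import pickle
im=save('wrist','w2.png'); cal=optics.get_calibration('wrist'); np.save('w2.npy',im); pickle.dump(cal,open('w2.pkl','wb'))
for l,z in [('board',.003),('chip',.0196)]:
    for r in finder.tip_of(l,'wrist')[:2]: print(' ',l,round(r['p'],2),np.round(r['at'],1),onz(cal,r['at'],z))
for r in finder.silhouettes('board','wrist')[:2]:
    m=r['region'].astype(np.uint8); c=max(cv2.findContours(m,0,1)[0],key=cv2.contourArea)
    P=np.array([onz(cal,p[0],.017)[:2] for p in c],dtype=np.float32)*1000
    print('board rect',r['p'],r['box'],cv2.minAreaRect(P))
s=manip.get_state();print(s['clock'],s['position'],s['ee_rot'])
E
```

```text
board 0.74 [214.8 255. ] [ 0.649  -0.4373  0.003 ]
  board 0.7 [618.4  92.7] [0.6498 0.0455 0.003 ]
  chip 0.56 [327.1 159.8] [ 0.5925 -0.2632  0.0196]
board rect 0.76 [324.7, 146.6, 49.6, 79.2] ((577.6129150390625, -260.3634033203125), (53.09141159057617, 81.23274230957031), 65.54183197021484)
5.0 [ 0.6135 -0.2736  0.2016] [0.     0.1991 0.98   0.0004]
```

View pics/w2.png

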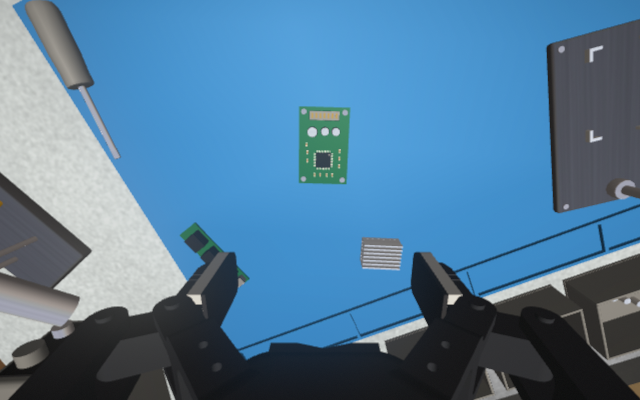

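The wrist picture shows the target board at (325,146), with the chip at (323,160) and nothing near its long edges. The outline fit gives 53 x 81 mm, which matches the given size. Descending to grasp.

Call:
servo_tool:
  increments:
    - [0.95,-0.05,2,0,0,1.5,-1]
    - [0.95,-0.05,3,0,0,0,-1]
    - [0.95,-0.05,3,0,0,0,-1]
    - [0.97,-0.04,3,0,0,0,-1]
    - [0,0,3,0,0,0,-1]

```text
clock: 5.5
position: [0.5768, -0.2586, 0.0615]
ee_rot: [0.0, 0.211, 0.977, 0.0]
contact_force: [-0.1, -0.2, -0.1]
width: 0.0852
gripper_force: 0.0
```

Call:
servo_tool:
  increments:
    - [0,0,2,0,0,0,-1]
    - [0,0,1.5,0,0,0,-1]
    - [0,0,0.8,0,0,0,-1]
    - [0,0,0.36,0,0,0,-1]
    - [0,0,0,0,0,0,-1]

```text
clock: 6.0
position: [0.5781, -0.2604, 0.0151]
ee_rot: [0.0, 0.212, 0.977, -0.0]
contact_force: [0.8, -1.1, 1.2]
width: 0.0852
gripper_force: 0.0
```

Call:
servo_tool:
  increments:
    - [0,0,0,0,0,0,-0.2]
    - [0,0,0,0,0,0,0.2]
    - [0,0,0,0,0,0,0.4]
    - [0,0,0,0,0,0,0.5]
    - [0,0,0,0,0,0,0.6]
  squeeze: 30

```text
clock: 6.5
position: [0.5783, -0.2612, 0.0159]
ee_rot: [0.001, 0.212, 0.977, -0.0]
contact_force: [-1.1, 0.4, 4.4]
width: 0.0507
gripper_force: 30.7
```

Call:
servo_tool:
  increments:
    - [0,0,0,0,0,0,1]
    - [0,0,0,0,0,0,1]
    - [0,0,0,0,0,0,1]
    - [0,0,0,0,0,0,1]
    - [0,0,0,0,0,0,1]

```text
clock: 7.0
position: [0.5783, -0.2613, 0.0159]
ee_rot: [0.001, 0.212, 0.977, -0.0]
contact_force: [-0.5, 0.2, 6.3]
width: 0.051
gripper_force: 30.7
```

Call:
servo_tool:
  increments:
    - [0,0,-0.6,0,0,0,1]
    - [0,0,-1.4,0,0,-4,1]
    - [0,0,-3,0,0,-4,1]
    - [0,0,-3,0,0,-4,1]
    - [0,0,-2,0,0,-4,1]

```text
clock: 7.5
position: [0.5784, -0.2612, 0.1169]
ee_rot: [0.001, 0.073, 0.997, -0.0]
contact_force: [-0.4, -0.2, 0.0]
width: 0.0503
gripper_force: 31.4
```

Call:
servo_tool:
  increments:
    - [-0.4,2,-0.9,0,0,0,1]
    - [-0.6,3.4,-0.9,0,0,0,1]
    - [-0.6,3.4,-0.9,0,0,0,1]
    - [-0.6,3.4,-0.9,0,0,0,1]
    - [-0.6,3.4,-0.9,0,0,0,1]

```text
clock: 8.0
position: [0.6286, -0.1094, 0.16]
ee_rot: [-0.0, 0.075, 0.997, 0.0]
contact_force: [-0.5, -0.8, -0.6]
width: 0.0506
gripper_force: 31.4
```

Call:
servo_tool:
  increments:
    - [-0.6,3.4,-0.9,0,0,0,1]
    - [-0.6,3.4,-0.9,0,0,0,1]
    - [-0.6,3.4,-0.9,0,0,0,1]
    - [-0.6,3,-0.9,0,0,0,1]
    - [-0.4,1.4,-0.3,0,0,0,1]

```text
clock: 8.5
position: [0.6788, 0.0322, 0.1997]
ee_rot: [0.001, 0.073, 0.997, 0.001]
contact_force: [0.0, 0.5, -1.2]
width: 0.0506
gripper_force: 31.4
```

Call:
servo_tool:
  increments:
    - [0,0,0,0,0,0,1]
    - [0,0,0,0,0,0,1]
    - [0,0,0,0,0,0,1]
    - [0,0,0,0,0,0,1]
    - [0,0,0,0,0,0,1]

```text
clock: 9.0
position: [0.6776, 0.0283, 0.1985]
ee_rot: [-0.0, 0.075, 0.997, -0.0]
contact_force: [0.6, 0.2, -0.4]
width: 0.0502
gripper_force: 31.4
```

```bash
python3 - <<'E'
from h import *
np.set_printoptions(precision=4,suppress=True)
import pickle
s=manip.get_state();print(s['clock'],s['position'],s['ee_rot'],s['width'],s['gripper_force'])
im=save('wrist','w3.png'); cal=optics.get_calibration('wrist'); np.save('w3.npy',im); pickle.dump((cal,s),open('w3.pkl','wb'))
for l,z in [('nest',.013),('board',.19),('chip',.205),('mark',.09)]:
    for r in finder.tip_of(l,'wrist')[:2]: print(' ',l,round(r['p'],2),np.round(r['at'],1),onz(cal,r['at'],z))
im2=save('side','s3.png'); sc=save('scene','sc3.png')
for c in ('scene','side'):
  for r in finder.tip_of('mark',c)[:3]: print(c,'mark',round(r['p'],2),np.round(r['at'],1))
E
```

```text
9.0 [0.6776 0.0283 0.1985] [-0.0003  0.075   0.9972 -0.0001] 0.05023106958929153 31.410385966300964
  nest 0.89 [321.8 152.3] [0.6468 0.0309 0.013 ]
  board 0.96 [321.9 251.4] [0.6761 0.0279 0.19  ]
  chip 0.78 [323.9 294.1] [0.6922 0.0265 0.205 ]
  mark 0.51 [325.5 251.9] [0.726  0.0228 0.09  ]
  mark 0.51 [101.6 243.3] [ 0.6878 -0.1741  0.09  ]
scene mark 0.72 [264.5 374.9]
scene mark 0.4 [427.6 236.6]
scene mark 0.38 [320.8 150.5]
side mark 0.59 [381.3 269.4]
side mark 0.42 [234.1 195.4]
```

View pics/w3.png

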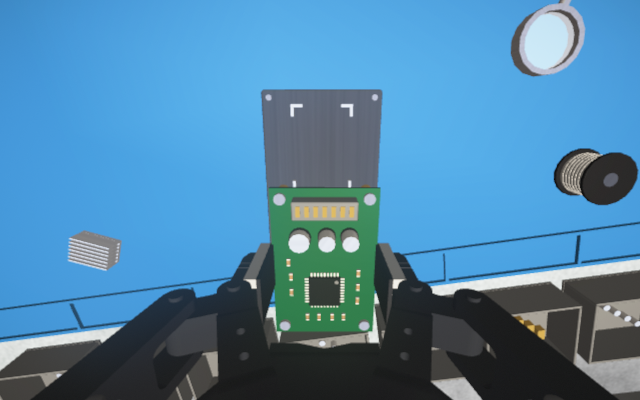

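The wrist picture shows the board gripped square with the chip toward the rod, its far edge running (270,188) to (380,188). The nest's far corners are at (291,105) and (352,104), and the plate's far corners at (262,91) and (382,91).

```bash
python3 - <<'E'
from h import *
import pickle
from scipy.optimize import least_squares
np.set_printoptions(precision=4,suppress=True)
cal,s=pickle.load(open('w3.pkl','rb')); im=np.load('w3.npy')
def fit(pts,obj,x0):
    def tr(p): c,s=np.cos(p[2]),np.sin(p[2]); return [np.array([p[0]+c*o[0]-s*o[1],p[1]+s*o[0]+c*o[1],o[2]]) for o in obj]
    r=least_squares(lambda p:np.concatenate([proj(cal,q)-u for q,u in zip(tr(p),pts)]),x0); return r.x,r.fun
pl=[(262,91),(382,91)]; L=[(290.5,105),(352.5,104.5)]
print(onz(cal,pl[0],.013),onz(cal,pl[1],.013),onz(cal,L[0],.019),onz(cal,L[1],.019))
print('stand',fit(pl+L,[(-.06,-.062,.013),(-.06,.062,.013),(-.0455,-.0315,.019),(-.0455,.0315,.019)],[.64,.035,-.15]))
bp=[(270,188),(380,188),(374,332),(277,331)]
for q in bp: print(onz(cal,q,.1996))
print('board',fit(bp,[(-.04,-.026,.1996),(-.04,.026,.1996),(.04,.026,.1996),(.04,-.026,.1996)],[.68,.03,-.15]))
v=cv2.resize(im[80:200,255:390],(810,720),interpolation=cv2.INTER_CUBIC)[:590,:800]
cv2.imwrite('pics/c3.png',v[:,:,::-1])
sc=cv2.imread('pics/sc3.png'); cv2.imwrite('pics/c4.png',cv2.resize(sc[195:285,345:455],(770,600),interpolation=cv2.INTER_CUBIC))
E
```

```text
[ 0.5766 -0.0198  0.013 ] [0.5946 0.1007 0.013 ] [0.5944 0.007  0.019 ] [0.6032 0.0689 0.019 ]
stand (array([ 0.6444,  0.0314, -0.1479]), array([-1.3798, -0.4659,  0.8797, -0.602 ,  0.0269,  0.3922,  0.4704,
        0.8238]))
[0.6358 0.0096 0.1996]
[0.6434 0.0603 0.1996]
[0.7233 0.0494 0.1996]
[ 0.7148 -0.0026  0.1996]
board (array([ 0.6793,  0.0292, -0.147 ]), array([-0.668 ,  0.3654,  1.0025,  0.1549, -0.8123, -0.9006,  0.4222,
        0.251 ]))
```

View pics/c3.png

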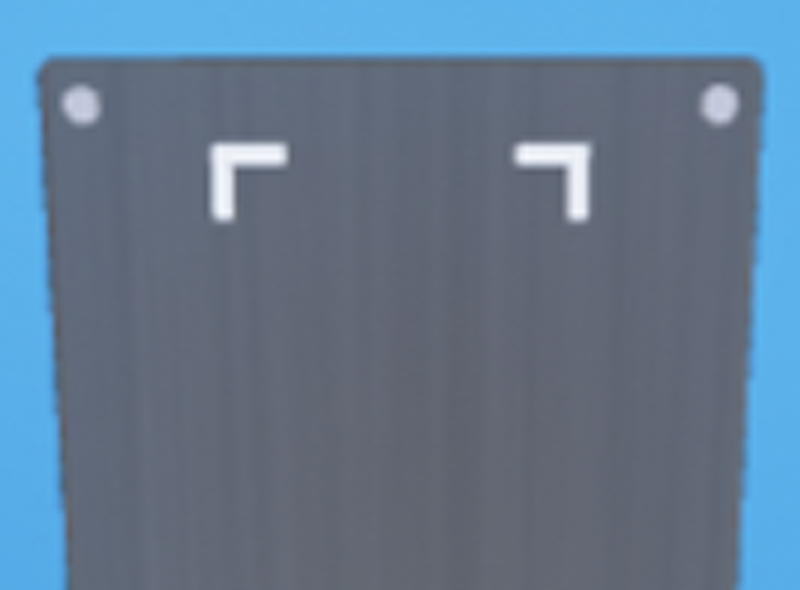

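Call:
servo_tool:
  increments:
    - [0.9,-0.08,0.5,0,0,0,1]
    - [0.9,-0.08,1.5,0,0,0,1]
    - [0.9,-0.08,2.5,0,0,0,1]
    - [0.92,-0.07,3,0,0,0,1]
    - [0,0,3,0,0,0,1]

```text
clock: 9.95
position: [0.6405, 0.0321, 0.0933]
ee_rot: [-0.0, 0.074, 0.997, 0.0]
contact_force: [0.2, -0.2, -0.7]
width: 0.0504
gripper_force: 31.4
```

Call:
servo_tool:
  increments:
    - [0,0,3,0,0,0,1]
    - [0,0,2,0,0,0,1]
    - [0,0,1,0,0,0,1]
    - [0,0,0.3,0,0,0,1]
    - [0,0,0,0,0,0,1]

```text
clock: 10.45
position: [0.6422, 0.0319, 0.0311]
ee_rot: [0.0, 0.074, 0.997, 0.0]
contact_force: [-0.0, 0.1, -0.4]
width: 0.0501
gripper_force: 31.4
```

Call:
servo_tool:
  increments:
    - [0,0,0,0,0,0,1]
    - [0,0,0,0,0,0,1]
    - [0,0,0,0,0,0,1]
    - [0,0,0,0,0,0,1]
    - [0,0,0,0,0,0,1]

```text
clock: 10.95
position: [0.6418, 0.0318, 0.031]
ee_rot: [0.0, 0.074, 0.997, 0.0]
contact_force: [-1.3, 0.2, -1.4]
width: 0.0501
gripper_force: 31.4
```

```bash
python3 - <<'E'
from h import *
im=save('wrist','w4.png'); sc=save('scene','sc4.png')
a=cv2.resize(im[130:370,200:450],(500,480)); b=cv2.resize(sc[210:290,350:450],(600,480),interpolation=cv2.INTER_CUBIC)
cv2.imwrite('pics/c4.png',np.hstack([a[:,50:450],b[:,:400]])[:,:,::-1])
E
```

```text
(no output)
```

View pics/c4.png

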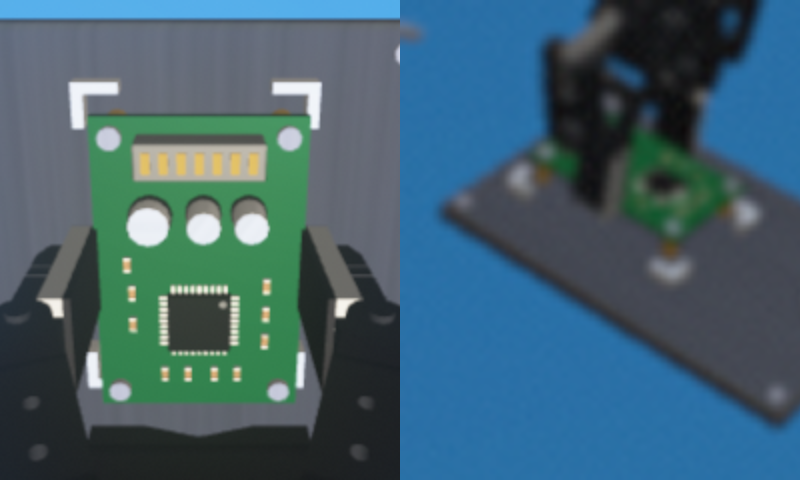

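The crop shows the board over the nest with all four spacers inside the corners, about 1 mm off to the right. Lowering.

Call:
servo_tool:
  increments:
    - [0,-0.1,0.2,0,0,0,1]
    - [0,0,0.1,0,0,0,1]
    - [0,0,0.1,0,0,0,1]
    - [0,0,0,0,0,0,1]
    - [0,0,0,0,0,0,1]

```text
clock: 11.55
position: [0.6415, 0.0309, 0.0266]
ee_rot: [-0.0, 0.074, 0.997, 0.0]
contact_force: [0.0, -0.2, 0.0]
width: 0.0504
gripper_force: 31.4
```

Call:
servo_tool:
  increments:
    - [0,0,0.05,0,0,0,1]
    - [0,0,0.05,0,0,0,1]
    - [0,0,0.05,0,0,0,1]
    - [0,0,0,0,0,0,1]
    - [0,0,0,0,0,0,1]

```text
clock: 12.05
position: [0.6417, 0.0308, 0.0259]
ee_rot: [0.0, 0.074, 0.997, 0.0]
contact_force: [-2.3, -0.2, 5.2]
width: 0.0507
gripper_force: 31.8
```

Call:
servo_tool:
  increments:
    - [0,0,0,0,0,0,-0.3]
    - [0,0,0,0,0,0,-0.5]
    - [0,0,0,0,0,0,-0.8]
    - [0,0,0,0,0,0,-0.9]
    - [0,0,0,0,0,0,-0.9]

```text
clock: 12.55
position: [0.6415, 0.0309, 0.025]
ee_rot: [-0.0, 0.074, 0.997, 0.0]
contact_force: [0.3, 0.0, -0.4]
width: 0.0811
gripper_force: 0.0
```

Call:
servo_tool:
  increments:
    - [0,0,-0.5,0,0,0,-1]
    - [0,0,-2,0,0,0,-1]
    - [0,0,-4,0,0,0,-1]
    - [0,0,-4,0,0,0,-1]
    - [0,0,-4,0,0,0,-1]

```text
clock: 13.05
position: [0.6413, 0.0309, 0.172]
ee_rot: [0.0, 0.074, 0.997, 0.0]
contact_force: [0.3, -0.4, 0.0]
width: 0.0853
gripper_force: 0.0
```

Call:
servo_tool:
  increments:
    - [-1,1.5,-2,0,0,0,-1]
    - [-1,1.5,-2,0,0,0,-1]
    - [-1,1,-1,0,0,0,-1]
    - [-0.5,0,0,0,0,0,-1]
    - [0,0,0,0,0,0,-1]

```text
clock: 13.55
position: [0.6822, 0.0649, 0.2198]
ee_rot: [-0.0, 0.074, 0.997, -0.0]
contact_force: [-0.6, -0.2, -0.2]
width: 0.0856
gripper_force: 0.0
```

Call:
servo_tool:
  increments:
    - [0,0,0,0,0,0,-1]
    - [0,0,0,0,0,0,-1]
    - [0,0,0,0,0,0,-1]
    - [0,0,0,0,0,0,-1]
    - [0,0,0,0,0,0,-1]

```text
clock: 14.05
position: [0.6819, 0.065, 0.2201]
ee_rot: [-0.0, 0.074, 0.997, 0.0]
contact_force: [-0.6, 0.0, -0.7]
width: 0.0853
gripper_force: 0.0
```

```bash
python3 - <<'E'
from h import *
import pickle
np.set_printoptions(precision=4,suppress=True)
s=manip.get_state();print(s['clock'],s['position'],s['ee_rot'],s['width'])
im=save('wrist','w5.png'); cal=optics.get_calibration('wrist'); np.save('w5.npy',im); pickle.dump((cal,s),open('w5.pkl','wb'))
for l,z in [('nest',.013),('board',.013),('chip',.0296),('lens',.01),('handle',.01),('loupe',.003)]:
    for r in finder.tip_of(l,'wrist')[:2]: print(' ',l,round(r['p'],2),np.round(r['at'],1),onz(cal,r['at'],z))
sc=save('scene','sc5.png')
for r in finder.tip_of('mark','scene')[:3]: print('mark',round(r['p'],2),np.round(r['at'],1))
b=cv2.resize(sc[205:285,355:455],(600,480),interpolation=cv2.INTER_CUBIC)
cv2.imwrite('pics/c5.png',np.hstack([cv2.resize(im[90:250,200:420],(440,320))[[*range(320)]+[319]*160][:,:340],b[:,140:]])[:,:,::-1])
E
```

```text
14.05 [0.6819 0.065  0.2201] [-0.0001  0.0744  0.9972  0.    ] 0.08534028828265873
  board 0.72 [289.6 146. ] [0.6414 0.0316 0.013 ]
  chip 0.97 [290.9 161.7] [0.6569 0.0321 0.0296]
  lens 0.71 [530.3 167.2] [0.7075 0.3063 0.01  ]
  lens 0.58 [497.   45.2] [0.5708 0.2653 0.01  ]
  loupe 0.91 [491.   50.7] [0.5744 0.2628 0.003 ]
mark 0.65 [294.8 235.7]
mark 0.57 [322.1 150.3]
mark 0.39 [427.9 236.4]
```

View pics/c5.png

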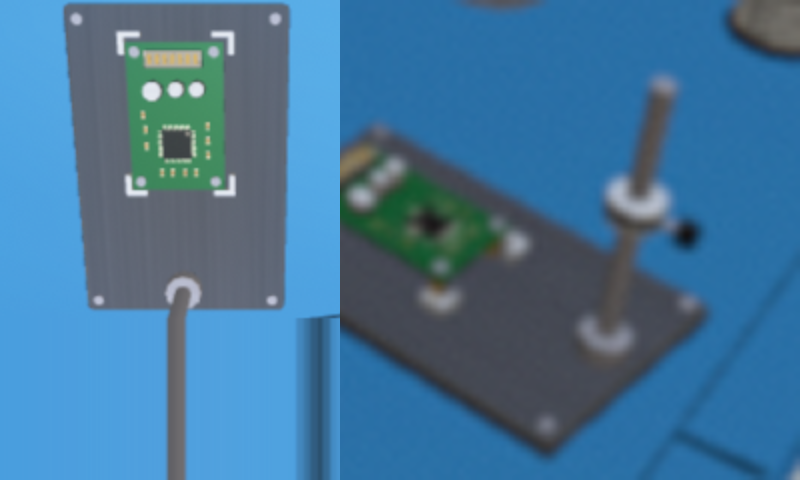

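The crop shows the board flat in the nest with all four corners visible around it and the chip toward the rod. The collar sits at about half the rod's height, at scene pixel (428,238). Next I'll turn the hand half round so the camera faces the lens side, and look at the collar obliquely from beside it.

Call:
servo_tool:
  increments:
    - [0.9,2.5,0,0,0,0,-1]
    - [0.9,2.5,0,0,0,0,-1]
    - [0.9,2.5,0.5,0,0,0,-1]
    - [0.9,2.5,0.5,0,0,0,-1]
    - [0,0,0.5,0,0,8.55,-1]

```text
clock: 15.0
position: [0.6603, 0.1731, 0.2052]
ee_rot: [-0.0, 0.149, 0.989, 0.001]
contact_force: [0.1, -0.5, -0.1]
width: 0.0854
gripper_force: 0.0
```

Call:
servo_tool:
  increments:
    - [0,0,0.5,0,0,8.55,-1]
    - [0,0,0,0,0,8.55,-1]
    - [0,0,0,0,0,8.55,-1]
    - [0,0,0,0,0,8.55,-1]
    - [0,0,0,0,0,8.55,-1]

```text
clock: 15.5
position: [0.6613, 0.1695, 0.2002]
ee_rot: [-0.0, 0.501, 0.865, 0.0]
contact_force: [0.4, -0.7, -0.6]
width: 0.0854
gripper_force: 0.0
```

Call:
servo_tool:
  increments:
    - [0,0,0,0,0,8.55,-1]
    - [0,0,0,0,0,8.55,-1]
    - [0,0,0,0,0,8.55,-1]
    - [0,0,0,0,0,8.55,-1]
    - [0,0,0,0,0,8.55,-1]

```text
clock: 16.0
position: [0.6613, 0.1695, 0.2002]
ee_rot: [-0.0, 0.782, 0.623, 0.0]
contact_force: [0.3, -0.6, 0.1]
width: 0.0856
gripper_force: 0.0
```

Call:
servo_tool:
  increments:
    - [0,0,0,0,0,8.55,-1]
    - [0,0,0,0,0,8.55,-1]
    - [0,0,0,0,0,8.55,-1]
    - [0,0,0,0,0,8.55,-1]
    - [0,0,0,0,0,8.55,-1]

```text
clock: 16.5
position: [0.6613, 0.1694, 0.2002]
ee_rot: [-0.0, 0.955, 0.295, 0.0]
contact_force: [-0.0, -0.6, 0.0]
width: 0.0851
gripper_force: 0.0
```

Call:
servo_tool:
  increments:
    - [0,0,0,0,0,8.55,-1]
    - [0,0,0,0,0,8.55,-1]
    - [0,0,0,0,0,8.55,-1]
    - [0,0,0,0,0,8.55,-1]
    - [0,0,0,0,0,8.55,-1]

```text
clock: 17.0
position: [0.6613, 0.1695, 0.2002]
ee_rot: [-0.0, 0.997, -0.073, 0.0]
contact_force: [-0.7, 0.4, 0.7]
width: 0.0853
gripper_force: 0.0
```

Call:
servo_tool:
  increments:
    - [0,0,0,0,0,0,-1]
    - [0,0,0,0,0,0,-1]
    - [0,0,0,0,0,0,-1]
    - [0,0,0,0,0,0,-1]
    - [0,0,0,0,0,0,-1]

```text
clock: 17.5
position: [0.6613, 0.1694, 0.2002]
ee_rot: [-0.0, 0.998, -0.07, 0.0]
contact_force: [-1.3, 0.7, 0.5]
width: 0.0855
gripper_force: 0.0
```

```bash
python3 - <<'E'
from h import *
import pickle
np.set_printoptions(precision=4,suppress=True)
s=manip.get_state();print(s['clock'],s['position'],s['ee_rot'],s['qpos'])
im=save('wrist','w6.png'); cal=optics.get_calibration('wrist'); np.save('w6.npy',im); pickle.dump((cal,s),open('w6.pkl','wb'))
for l,z in [('mark',.09),('board',.013),('chip',.0296),('lens',.01),('handle',.01)]:
    for r in finder.tip_of(l,'wrist')[:2]: print(' ',l,round(r['p'],2),np.round(r['at'],1),onz(cal,r['at'],z))
print('expect collar',proj(cal,(.7469,.016,.09)),'top',proj(cal,(.7469,.016,.153)),'chip',proj(cal,(.656,.031,.0296)))
E
```

```text
17.5 [0.6613 0.1694 0.2002] [-0.      0.9975 -0.07    0.    ] [0.149  0.459  1.3161 0.0001 1.3664 1.8599]
  mark 0.72 [453.1 177.6] [0.6666 0.059  0.09  ]
  mark 0.7 [516.7  65. ] [0.7477 0.01   0.09  ]
  board 0.64 [453.2 178.6] [0.6439 0.0275 0.013 ]
  chip 0.72 [463.2 173.6] [0.6526 0.0238 0.0296]
  lens 0.63 [257.8 260.8] [0.573  0.2636 0.01  ]
  handle 0.9 [245.4 311.5] [0.5038 0.2942 0.01  ]
expect collar [508.6585  67.2777] top [575.9137  51.3921] chip [456.2542 171.3234]
```

View pics/w6.png

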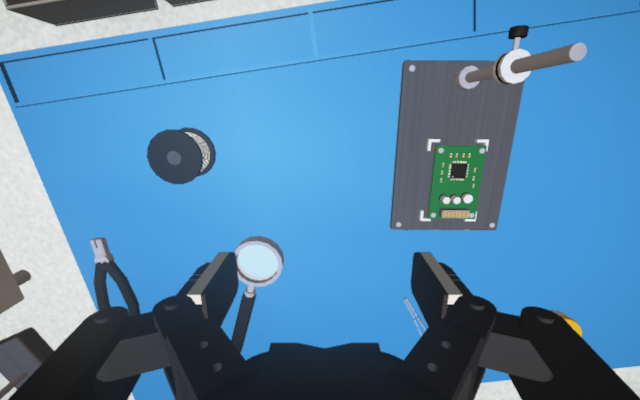

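The wrist picture shows the rod top at (580,51), the collar's white top face at about (516,66) with its dark line at about (498,70), the chip at (458,171) and the loupe lens at (259,260). Known points project within 2–4 px, so I'll fit the collar height numerically.

```bash
python3 - <<'E'
from h import *
import pickle
np.set_printoptions(precision=1,suppress=True,linewidth=220)
cal,s=pickle.load(open('w6.pkl','rb')); g=np.load('w6.npy').astype(int)
print('cols 490..535'); 
for r in range(48,86,2): print(r,' '.join('%3d'%v for v in g[r,490:536].mean(1)))
o,_=ray(cal,(320,200)); print(o)
C=np.array([.7469,.016]); v=o[:2]-C; v/=np.linalg.norm(v)
for zm in (.080,.085,.09,.095,.10):
    print(zm,'line nearest',proj(cal,[*(C+.012*v),zm]),'top near/far',proj(cal,[*(C+.012*v),zm+.006]),proj(cal,[*(C-.012*v),zm+.006]),'bot near',proj(cal,[*(C+.012*v),zm-.006]))
print('rod base',proj(cal,[*C,.013]))
for cam in ('scene','side'):
    c=optics.get_calibration(cam); print(cam,[(z,proj(c,[*C,z])) for z in (.08,.09,.1,.153)])
E
```

```text
cols 490..535
48 147 147 146 147 147 147 146 146 147 146 147 146 146 146 146 146 145 145 145 145 145 137 127 148 184 192 184 175 181 182 181 160 154 145 144 145 144 144 145 145 144 144 145 144 144 144
50 147 147 147 147 147 147 147 147 147 146 147 146 147 147 146 146 145 146 145 138 134 150 178 207 215 225 227 228 228 228 228 227 226 219 210 205 181 155 144 145 145 144 144 144 144 143
52 147 147 147 147 147 146 147 147 146 146 147 146 146 144 149 150 120 115 138 180 221 229 229 229 229 229 229 228 229 229 228 228 228 228 228 228 228 225 205 166 145 145 144 144 144 144
54 147 147 147 147 147 147 147 147 148 146 144 135 118  84  57  87 141 193 223 229 229 230 229 229 229 229 229 229 229 229 229 229 229 229 229 229 229 229 228 220 181 136 125 130 127 117
56 147 147 147 147 147 147 147 147 144 133 110  70  49  86 146 204 225 228 228 228 228 228 228 228 228 228 228 227 228 228 227 227 227 227 222 205 187 171 150 127 117  98  99  99  99 100
58 147 147 147 147 147 147 145 136 122  92  45  86 124 171 222 229 229 229 229 229 229 229 229 229 229 229 229 219 193 182 151 130 127 117 100  99  99 
[... 2545 characters left out ...]
4  64.3] bot near [482.   73.6]
0.085 line nearest [489.2  71.9] top near/far [493.4  70.9] [525.6  63.3] bot near [485.2  72.8]
0.09 line nearest [492.7  71.1] top near/far [497.1  70. ] [530.   62.2] bot near [488.5  72. ]
0.095 line nearest [496.3  70.2] top near/far [500.9  69.1] [534.6  61.2] bot near [492.   71.2]
0.1 line nearest [500.1  69.3] top near/far [504.9  68.2] [539.4  60. ] bot near [495.6  70.4]
rod base [463.2  78. ]
scene [(0.08, array([427. , 243.3])), (0.09, array([427.8, 240.1])), (0.1, array([428.6, 236.9])), (0.153, array([432.8, 219.1]))]
side [(0.08, array([234.8, 198.1])), (0.09, array([234.4, 195.6])), (0.1, array([234. , 193.1])), (0.153, array([231.8, 179.5]))]
```

```bash
python3 - <<'E'
from h import *
import pickle
np.set_printoptions(precision=1,suppress=True,linewidth=220)
cal,s=pickle.load(open('w6.pkl','rb')); g=np.load('w6.npy').astype(int)
print('cols 562..592')
for r in range(38,66,2): print(r,' '.join('%3d'%v for v in g[r,562:593].mean(1)))
C=np.array([.7469,.016]); t=np.linspace(0,2*np.pi,60)
P=np.array([proj(cal,[C[0]+.005*np.cos(a),C[1]+.005*np.sin(a),.153]) for a in t]); print('pred top disc',P.min(0),P.max(0))
print('cols 448..500 base, rows')
for r in range(64,92,2): print(r,' '.join('%3d'%v for v in g[r,450:496].mean(1)))
import cv2
sc=cv2.imread('pics/sc5.png').mean(2).astype(int)
print('scene cols 418..440')
for r in range(224,256): print(r,' '.join('%3d'%v for v in sc[r,418:441]))
E
```

```text
cols 562..592
38 141 141 141 141 141 141 140 140 141 141 141 141 140 141 140 140 140 138 139 139 139 139 140 139 138 139 138 138 138 138 138
40 141 141 141 141 141 141 141 141 140 141 141 141 140 141 140 140 139 140 139 140 139 140 139 139 138 138 139 138 139 139 139
42 141 141 141 141 141 141 141 141 141 142 141 141 141 133 121 137 156 160 169 158 145 139 139 139 139 139 138 139 138 139 138
44 141 142 141 141 141 141 138 131 125 120 112 114 145 172 181 184 183 182 181 181 181 178 168 149 139 139 139 139 139 139 139
46 127 124 112 103 105 101  95  95  97 116 155 179 186 185 184 183 182 182 181 180 179 180 180 174 156 140 139 139 139 139 139
48  96  96  97  97  97  97  96 100 124 165 186 185 185 183 183 182 182 180 180 180 180 180 178 176 167 143 140 139 140 139 139
50  97  97  97  97  97  97  99 123 165 186 185 184 183 183 182 181 181 180 181 180 179 177 176 177 169 146 140 139 139 140 139
52  98  98  98  98  98  98 107 151 186 185 184 183 183 182 181 180 181 181 180 178 177 177 179 178 166 143 140 140 140 139 140
54  98  98  97  96  96  96 104 147 185 184 183 183 182 181 182 182 181
[... 5768 characters left out ...]
 106 107 106 106 105 107 106
249  73  73  73  73  70  70  76  82  84  90  97 102 105 106 107 106 106 106 107 106 106 106 106
250  74  74  73  73  71  72  78  82  80  80  85  90  98 103 105 106 106 105 106 107 107 105 106
251  75  74  74  73  70  73  79  82  79  74  76  80  86  93 100 102 104 105 106 106 106 107 106
252  75  75  74  72  71  74  80  83  78  74  73  75  77  82  86  94  99 102 105 106 106 105 106
253  76  75  75  73  71  76  81  81  76  72  73  72  74  74  76  80  88  97 104 107 106 106 106
254  75  74  75  72  72  78  81  78  77  74  73  73  73  73  73  74  85 104 115 114 105 106 106
255  76  75  72  71  73  79  81  80  76  74  75  75  75  74  73  74  88 113 123 113 101 100 105
```

Fitted focus height is z ≈ 0.092, with two views agreeing within 2–3 mm. The loupe lens is at (0.573,0.264) and the handle point at (0.504,0.294), 75.7 mm apart, which matches the given 75 mm. Moving to hover over the handle.

Call:
servo_tool:
  increments:
    - [0,0,0,0,0,8,0]
    - [0,0,0,0,0,8,0]
    - [-3,-0.8,1,0,0,0,0]
    - [-3.8,-1,2,0,0,0,0]
    - [-3.8,-1,2.5,0,0,0,0]

```text
clock: 18.3
position: [0.5761, 0.2388, 0.1457]
ee_rot: [-0.001, 0.978, -0.209, 0.001]
contact_force: [1.5, 0.3, -0.5]
width: 0.0429
gripper_force: 0.0
```

Call:
servo_tool:
  increments:
    - [-3.8,-1,2.5,0,0,0,0]
    - [-3.5,-0.8,2.5,0,0,0,0]
    - [-1.53,-0.42,2.5,0,0,0,0]
    - [0,0,1,0,0,0,0]
    - [0,0,0,0,0,0,0]

```text
clock: 18.8
position: [0.5041, 0.2942, 0.0591]
ee_rot: [0.001, 0.978, -0.208, -0.001]
contact_force: [0.2, -1.1, 0.3]
width: 0.0432
gripper_force: 0.0
```

Call:
servo_tool:
  increments:
    - [0,0,0,0,0,0,0]
    - [0,0,0,0,0,0,0]
    - [0,0,0,0,0,0,0]
    - [0,0,0,0,0,0,0]
    - [0,0,0,0,0,0,0]

```text
clock: 19.3
position: [0.5048, 0.2943, 0.0607]
ee_rot: [-0.0, 0.978, -0.209, 0.0]
contact_force: [-0.2, 0.3, -0.4]
width: 0.043
gripper_force: 0.0
```

```bash
python3 - <<'E'
from h import *
np.set_printoptions(precision=4,suppress=True)
s=manip.get_state();print(s['clock'],s['position'],s['ee_rot'],s['qpos'])
im=save('wrist','w7.png'); cal=optics.get_calibration('wrist')
for l,z in [('lens',.01),('handle',.01),('loupe',.003)]:
    for r in finder.tip_of(l,'wrist')[:2]: print(' ',l,round(r['p'],2),np.round(r['at'],1),onz(cal,r['at'],z))
for r in finder.silhouettes('lens','wrist')[:2]: print(r['p'],r['box'])
# handle axis: dark pixels ahead of fingers near expected axis
L=np.array([.573,.2636]); u=np.array([-.914,.405]); n=np.array([-u[1],u[0]])
for d in (.05,.055,.06,.065,.07):
    row=[int(im[tuple(np.round(proj(cal,[*(L+u*d+n*k),.017])[::-1]).astype(int))].mean()) for k in np.arange(-.016,.017,.002)]
    print(d,row)
E
```

```text
19.3 [0.5048 0.2943 0.0607] [-0.0003  0.978  -0.2088  0.0004] [0.4088 0.4398 1.7367 0.0001 0.9641 2.4002]
  lens 0.97 [324.4 105.1] [0.5756 0.2629 0.01  ]
  handle 0.63 [324.7 108.9] [0.5736 0.2636 0.01  ]
  handle 0.56 [322.3 226. ] [0.5057 0.2956 0.01  ]
  loupe 0.77 [325.  108.4] [0.5738 0.2633 0.003 ]
0.68 [327.3, 183.6, 110.4, 266.9]
0.05 [154, 154, 155, 154, 69, 75, 75, 74, 73, 72, 69, 60, 154, 155, 155, 155, 153]
0.055 [153, 153, 153, 153, 62, 74, 75, 73, 72, 71, 69, 58, 153, 153, 153, 153, 153]
0.06 [152, 152, 151, 152, 60, 73, 72, 71, 70, 69, 66, 56, 152, 152, 152, 152, 152]
0.065 [150, 150, 150, 151, 59, 72, 71, 70, 69, 68, 65, 54, 151, 151, 151, 151, 151]
0.07 [149, 149, 149, 150, 57, 69, 69, 68, 67, 66, 64, 53, 149, 149, 150, 150, 150]
```

The handle sits centred and parallel between the fingers. Descending to grip it.

Call:
servo_tool:
  increments:
    - [0,0,1.5,0,0,0,0]
    - [0,0,1.8,0,0,0,0]
    - [0,0,1,0,0,0,0]
    - [0,0,0.45,0,0,0,0]
    - [0,0,0,0,0,0,0]

```text
clock: 20.05
position: [0.504, 0.2944, 0.0122]
ee_rot: [0.0, 0.978, -0.209, -0.001]
contact_force: [-0.1, 0.3, -0.8]
width: 0.0427
gripper_force: 0.0
```

Call:
servo_tool:
  increments:
    - [0,0,0,0,0,0,0.3]
    - [0,0,0,0,0,0,0.5]
    - [0,0,0,0,0,0,0.6]
    - [0,0,0,0,0,0,0.8]
    - [0,0,0,0,0,0,1]
  squeeze: 60

```text
clock: 20.55
position: [0.5048, 0.2948, 0.0136]
ee_rot: [-0.0, 0.978, -0.209, 0.001]
contact_force: [-0.4, -0.3, 5.0]
width: 0.0145
gripper_force: 60.6
```

Call:
servo_tool:
  increments:
    - [0,0,0,0,0,0,1]
    - [0,0,0,0,0,0,1]
    - [0,0,0,0,0,0,1]
    - [0,0,0,0,0,0,1]
    - [0,0,0,0,0,0,1]

```text
clock: 21.05
position: [0.5048, 0.2947, 0.0136]
ee_rot: [-0.0, 0.978, -0.209, 0.001]
contact_force: [-1.0, -0.6, 6.1]
width: 0.0144
gripper_force: 60.6
```

Call:
servo_tool:
  increments:
    - [0,0,-0.5,0,0,0,1]
    - [0,0,-1.5,0,0,0,1]
    - [0,0,-3,0,0,0,1]
    - [0,0,-3.5,0,0,0,1]
    - [0,0,-2.5,0,0,0,1]

```text
clock: 21.55
position: [0.5047, 0.2947, 0.1245]
ee_rot: [-0.0, 0.978, -0.208, 0.001]
contact_force: [1.0, 0.7, -0.5]
width: 0.0138
gripper_force: 59.8
```

Call:
servo_tool:
  increments:
    - [0,0,0,0,0,-4,1]
    - [0,0,0,0,0,-6,1]
    - [0,0,0,0,0,-5.4,1]
    - [0.5,1,0,0,0,0,1]
    - [1,2,0,0,0,0,1]

```text
clock: 22.05
position: [0.5143, 0.2627, 0.1225]
ee_rot: [-0.0, 0.997, -0.076, -0.0]
contact_force: [0.7, 0.0, -0.7]
width: 0.0142
gripper_force: 59.8
```

Call:
servo_tool:
  increments:
    - [1.2,2.5,0,0,0,0,1]
    - [1.2,2.5,0,0,0,0,1]
    - [1.2,2.5,0,0,0,0,1]
    - [1.2,2.5,0,0,0,0,1]
    - [1.2,2.5,0,0,0,0,1]

```text
clock: 22.55
position: [0.5551, 0.128, 0.1225]
ee_rot: [0.0, 0.997, -0.077, -0.0]
contact_force: [-0.1, -0.6, -0.9]
width: 0.0142
gripper_force: 59.8
```

Call:
servo_tool:
  increments:
    - [1.2,2.5,0,0,0,0,1]
    - [1.2,2.5,0,0,0,0,1]
    - [0.8,2,0,0,0,0,1]
    - [0.6,1,0,0,0,0,1]
    - [0,0,0,0,0,0,1]

```text
clock: 23.05
position: [0.5811, 0.0435, 0.1225]
ee_rot: [0.0, 0.997, -0.077, 0.0]
contact_force: [0.1, -1.0, -0.3]
width: 0.0142
gripper_force: 59.8
```

Call:
servo_tool:
  increments:
    - [0,0,0,0,0,0,1]
    - [0,0,0,0,0,0,1]
    - [0,0,0,0,0,0,1]
    - [0,0,0,0,0,0,1]
    - [0,0,0,0,0,0,1]

```text
clock: 23.55
position: [0.5805, 0.0457, 0.1228]
ee_rot: [-0.0, 0.997, -0.075, 0.0]
contact_force: [-0.7, -0.4, 0.3]
width: 0.0143
gripper_force: 59.8
```

```bash
python3 - <<'E'
from h import *
np.set_printoptions(precision=4,suppress=True)
s=manip.get_state();print(s['clock'],s['position'],s['ee_rot'],s['qpos'],s['contact_force'],s['width'],s['gripper_force'])
im=save('wrist','w8.png'); cal=optics.get_calibration('wrist'); np.save('w8.npy',im)
zl=s['position'][2]-.0036
for l,z in [('lens',zl),('loupe',zl-.007),('chip',.0296),('board',.013)]:
    for r in finder.tip_of(l,'wrist')[:2]: print(' ',l,round(r['p'],2),np.round(r['at'],1),onz(cal,r['at'],z))
for l in ('lens','loupe'):
  for r in finder.silhouettes(l,'wrist')[:2]: print(l,r['p'],np.round(r['box']))
for c in ('scene','side'):
    optics.get_image(c); k=optics.get_calibration(c)
    for l in ('lens','loupe','mark','chip'):
        for r in finder.tip_of(l,c)[:2]: print(c,l,round(r['p'],2),np.round(r['at'],1),onz(k,r['at'],zl))
    print('pred lens',proj(k,[.656,.031,zl]))
E
```

```text
23.55 [0.5805 0.0457 0.1228] [-0.0001  0.9972 -0.0752  0.0001] [-0.0409  0.3732  1.6657  0.0001  1.1026  1.6804] [-0.6753 -0.3537  0.3245] 0.01432756898004078 59.80094254016876
  lens 0.69 [324.8 106.4] [0.656  0.034  0.1192]
  loupe 0.68 [324.6 108.5] [0.6552 0.0342 0.1122]
lens 0.64 [325. 186. 145. 320.]
loupe 0.63 [325. 188. 147. 323.]
scene lens 0.81 [399.5 212.3] [0.6551 0.0381 0.1192]
scene loupe 0.86 [401.3 213.4] [0.6608 0.0366 0.1192]
scene loupe 0.55 [296.5 236.6] [ 0.5147 -0.2003  0.1192]
scene mark 0.58 [321.7 149.9] [0.2917 0.1974 0.1192]
scene mark 0.44 [426.5 234.6] [ 0.7466 -0.0039  0.1192]
scene chip 0.56 [392.1 241.9] [ 0.6961 -0.0788  0.1192]
pred lens [398.544  213.6956]
side lens 0.77 [260.3 189.6] [0.6516 0.012  0.1192]
side loupe 0.7 [257.7 197.4] [0.6438 0.0629 0.1192]
side mark 0.66 [382.6 269.7] [0.2328 0.3499 0.1192]
side mark 0.49 [234.9 195.1] [0.7239 0.0591 0.1192]
side chip 0.7 [260.7 217.6] [0.5971 0.1751 0.1192]
side chip 0.48 [282.1 221.9] [0.5277 0.1878 0.1192]
pred lens [257.2558 192.2888]
```

Call:
servo_tool:
  increments:
    - [0,0.15,0.3,0,0,0,1]
    - [0,0.15,0.8,0,0,0,1]
    - [0,0,0.8,0,0,0,1]
    - [0,0,0.6,0,0,0,1]
    - [0,0,0.2,0,0,0,1]

```text
clock: 24.9
position: [0.5794, 0.0422, 0.0944]
ee_rot: [-0.0, 0.997, -0.076, -0.001]
contact_force: [-0.1, 1.2, -0.4]
width: 0.0138
gripper_force: 59.8
```

Call:
servo_tool:
  increments:
    - [0,0,0,0,0,0,1]
    - [0,0,0,0,0,0,1]
    - [0,0,0,0,0,0,1]
    - [0,0,0,0,0,0,1]
    - [0,0,0,0,0,0,1]

```text
clock: 25.4
position: [0.5803, 0.0422, 0.096]
ee_rot: [-0.0, 0.997, -0.076, 0.0]
contact_force: [-0.1, 0.6, -2.1]
width: 0.0141
gripper_force: 59.8
```

```bash
python3 - <<'E'
from h import *
np.set_printoptions(precision=4,suppress=True,linewidth=200)
s=manip.get_state();print(s['clock'],s['position'],s['ee_rot'],s['contact_force'],s['width'],s['gripper_force'])
im=save('wrist','w9.png'); cal=optics.get_calibration('wrist')
zl=s['position'][2]-.0036
for l,z in [('lens',zl),('chip',.0296)]:
    for r in finder.tip_of(l,'wrist')[:2]: print(' ',l,round(r['p'],2),np.round(r['at'],1),onz(cal,r['at'],z))
r=finder.silhouettes('loupe','wrist')[0]['region']; ys,xs=np.nonzero(r); print('mask top',ys.min(),'cols',xs[ys<150].min(),xs[ys<150].max())
L=onz(cal,finder.tip_of('lens','wrist')[0]['at'],zl)
ex=np.array([.9887,-.15,0]);ey=np.array([.15,.9887,0]);t=np.linspace(0,2*np.pi,90)
for pit in (-.15,-.1,-.05,0,.05,.1,.15):   # pitch about grip, + = lens up
    T=s['position']-[0,0,.0036]; ax=ex*np.cos(pit)+np.array([0,0,np.sin(pit)]); up=-ex*np.sin(pit)+np.array([0,0,np.cos(pit)])
    P=np.array([proj(cal,T+ax*(.0756+.0305*np.cos(a))+ey*.0305*np.sin(a)+up*h) for a in t for h in (-.007,.007)]); print(pit,'top',P[:,1].min(),'cols',P[:,0].min(),P[:,0].max(),'lens',proj(cal,T+ax*.0756))
p=proj(cal,[.656,.031,.0296]); print('chip pred px',p)
g=im.astype(int); y0,x0=int(p[1]),int(p[0])
sub=im[max(0,y0-45):y0+45,x0-45:x0+45].astype(int); m=((sub.max(2)<90)).astype(np.uint8)
n,lab,st,ce=cv2.connectedComponentsWithStats(m)
for i in range(1,n):
    if st[i,4]>80: q=ce[i]+[x0-45,max(0,y0-45)]; print('dark',st[i],q,onz(cal,q,.0296))
for k in range(-40,41,5): print(' '.join('%3d,%3d,%3d'%tuple(g[max(y0+k,0),x0+j]) for j in range(-36,37,12)))
E
```

```text
25.4 [0.5803 0.0422 0.096 ] [-0.      0.9971 -0.0756  0.0003] [-0.1295  0.6083 -2.0814] 0.014100405458510617 59.80012357234955
  lens 0.56 [326.8 106.2] [0.6557 0.0297 0.0924]
mask top 28 cols 253 397
-0.15 top 36.742111691841444 cols 258.02274291747625 390.7450454311711 lens [324.371  110.0622]
-0.1 top 32.954069515308476 cols 256.183861382611 392.59642836725135 lens [324.3768 108.9913]
-0.05 top 29.566608660922924 cols 254.25162705916068 394.54630467829224 lens [324.3828 108.2914]
0 top 26.647606968923867 cols 252.19304053158953 396.61847818817944 lens [324.3889 107.9959]
0.05 top 24.27460161441431 cols 250.05423782395872 398.7711026258935 lens [324.3951 108.1401]
0.1 top 22.535771982700595 cols 247.83768865286902 401.001666418631 lens [324.4014 108.7612]
0.15 top 21.530881047290535 cols 245.54705121040064 403.3064607516027 lens [324.4078 109.8979]
chip pred px [323.9367 107.4575]
196,226,216 197,225,216 197,226,217 197,226,217 197,226,216 196,224,216 228,233,238
197,226,217 198,223,215 198,226,217 197,226,218 197,226,217 196,225,216 233,236,242
198,227,218 198,227,218 243,245,243 
[... 523 characters left out ...]
,207 199,227,219 197,227,216
205,217,220 209,232,224 212,233,225 199,204,208 198,202,207 199,227,218 198,227,216
206,217,220 201,229,220 205,230,221 199,204,208 199,203,207 199,227,219 198,227,216
206,215,221 201,229,220 202,229,220 223,238,232 227,239,234 200,228,219 198,227,217
207,212,221 201,229,220 202,229,220 201,229,219 201,228,220 200,228,219 198,227,217
207,213,221 201,228,220 202,229,220 201,229,220 200,228,220 199,227,218 198,227,216
208,213,221 201,228,220 201,229,220 201,228,220 200,228,220 199,228,218 198,227,216
207,213,221 201,229,220 200,229,219 201,228,219 200,228,219 199,228,218 197,226,216
207,211,218 199,228,219 206,213,215 205,213,213 200,228,219 243,245,248 197,226,215
```

```bash
python3 - <<'E'
from h import *
np.set_printoptions(precision=4,suppress=True)
im=cv2.imread('pics/w9.png')[:,:,::-1].astype(int); cal=optics.get_calibration('wrist')
m=((im[:,:,1]<206)&(im[:,:,1]>198)&(abs(im[:,:,0]-im[:,:,1])<7)).astype(np.uint8); m[:70]=0;m[150:]=0;m[:,:290]=0;m[:,365:]=0
n,lab,st,ce=cv2.connectedComponentsWithStats(m)
for i in range(1,n):
    if st[i,4]>60: print(st[i],ce[i],onz(cal,ce[i],.0296))
k=optics.get_calibration('scene'); sc=optics.get_image('scene')
sub=sc[215:262,375:450].astype(int); 
for r in finder.tip_of('mark','scene')[:3]: print(r['p'],r['at'])
print(manip.get_state()['clock'],manip.get_state()['qd'])
E
```

```text
[316  94  23  25 553] [327.3617 105.5986] [0.6567 0.0286 0.0296]
0.55 [426.4, 235.6]
0.52 [362.1, 248.2]
0.37 [323.2, 148.7]
25.75 [ 0.0011 -0.0001  0.0001 -0.0002 -0.0007  0.0008]
```

```bash
python3 -c "
from rig import manip
print(manip.sign_off())"
```

```text
the job is handed in; nothing more can be done
None
```

I handed the job in with the board seated flat in the nest and the loupe held level over the chip. The lens measured within about 3 mm of the chip's centre, at z ≈ 0.092 m against a measured focus mark at 0.092–0.094 m; sign-off returned no verdict.

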